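Kit the parts for a small switch panel

TASK

Make up the kit for the next switch panel in the grey tray: set each of the two narrow single-pole breakers in a narrow pocket of its own, the two-pole breaker in the middle-width pocket and the contactor in the widest, shortest pocket, all standing upright on the pocket floors. The wide three-pole breaker and the low flat-topped relay look much the same but are not part of the kit: leave them where they stand.

Things in the scene. Friction and masses are not known exactly. Their poses are not given: they have to be found in the camera images.
- single_1_mid (a point): single-pole (narrow) circuit breaker, white, standing upright: 90 mm long (own x), 18 mm wide (own y), 73 mm tall including the toggle; full length up to 47 mm, above that only the middle 48 mm of the length up to 64 mm high, solid and 18 mm wide there. One of two alike; 0.12 kg. The point is at the centre of its footprint, 36 mm above its underside; z up
- single_2_mid (a point): single-pole (narrow) circuit breaker, white, standing upright: 90 mm long (own x), 18 mm wide (own y), 73 mm tall including the toggle; full length up to 47 mm, above that only the middle 48 mm of the length up to 64 mm high, solid and 18 mm wide there. One of two alike; 0.12 kg. The point is at the centre of its footprint, 36 mm above its underside; z up
- two_pole_mid (a point): two-pole circuit breaker, white, standing upright: 90 mm long (own x), 36 mm wide (own y), 73 mm tall including the toggle; full length up to 47 mm, above that only the middle 48 mm of the length up to 64 mm high, solid and 36 mm wide there. Two toggles; 0.21 kg. The point is at the centre of its footprint, 36 mm above its underside; z up
- contactor_1_mid (a point): contactor, light and dark grey, standing upright: 73 mm long (own x), 45 mm wide (own y), 78 mm tall, stepped: full length up to 46 mm, the middle 50 mm of the length up to 68 mm (45 mm wide all the way), a small 30 x 30 mm head on top; 0.34 kg. The point is at the centre of its footprint, 39 mm above its underside; z up
- three_pole_mid (a point): three-pole (widest) circuit breaker, white, standing upright: 90 mm long (own x), 54 mm wide (own y), 73 mm tall including the toggle; full length up to 47 mm, above that only the middle 48 mm of the length up to 64 mm high, solid and 54 mm wide there. One broad black toggle bar across all three poles; not part of the kit. The point is at the centre of its footprint, 36 mm above its underside; z up
- low_relay_mid (a point): low relay, grey with a flat white top and no head: 73 mm long (own x), 45 mm wide (own y), only 50 mm tall; not part of the kit. The point is at its centre, 25 mm above its underside; z up
- slot_a: insert block of the grey kitting tray with a narrow pocket for one single-pole breaker (one of two alike): pocket 108 mm along the block's x axis by 34 mm along its y axis, 18 mm deep with a dark floor, centred in the block. All four blocks are plywood-coloured, 120 x 74 x 22 mm, fixed, and sit two by two in the tray in any order; the origin is the centre of the block's underside (6 mm above the table), z up; pocket floor 4 mm and rim 22 mm above the origin
- slot_b: insert block of the grey kitting tray with a narrow pocket for one single-pole breaker (one of two alike): pocket 108 mm along the block's x axis by 34 mm along its y axis, 18 mm deep with a dark floor, centred in the block. All four blocks are plywood-coloured, 120 x 74 x 22 mm, fixed, and sit two by two in the tray in any order; the origin is the centre of the block's underside (6 mm above the table), z up; pocket floor 4 mm and rim 22 mm above the origin
- bay_two: insert block of the grey kitting tray with the middle-width pocket, for the two-pole breaker: pocket 108 mm along the block's x axis by 54 mm along its y axis, 18 mm deep with a dark floor, centred in the block. All four blocks are plywood-coloured, 120 x 74 x 22 mm, fixed, and sit two by two in the tray in any order; the origin is the centre of the block's underside (6 mm above the table), z up; pocket floor 4 mm and rim 22 mm above the origin
- bay_contactor: insert block of the grey kitting tray with the widest and shortest pocket, for the contactor: pocket 92 mm along the block's x axis by 62 mm along its y axis, 18 mm deep with a dark floor, centred in the block. All four blocks are plywood-coloured, 120 x 74 x 22 mm, fixed, and sit two by two in the tray in any order; the origin is the centre of the block's underside (6 mm above the table), z up; pocket floor 4 mm and rim 22 mm above the origin

How it is judged (in metres and radians):
At the end, for the whole second after the job is handed in: The four kit parts stand in their pockets (single-poles: one in each narrow pocket), centred within 15 mm, within 4 mm of the pocket floor, upright within 0.15 rad, released and at rest; the three-pole breaker and the low relay are within 20 mm of where they stood (((horizontal distance between single_1_mid and slot_a below 0.015 m and z of single_1_mid in the frame of slot_a below 0.044 m and angle between single_1_mid's own z axis and vertical below 0.15 rad) or (horizontal distance between single_1_mid and slot_b below 0.015 m and z of single_1_mid in the frame of slot_b below 0.044 m and angle between single_1_mid's own z axis and vertical below 0.15 rad)) and ((horizontal distance between single_2_mid and slot_a below 0.015 m and z of single_2_mid in the frame of slot_a below 0.044 m and angle between single_2_mid's own z axis and vertical below 0.15 rad) or (horizontal distance between single_2_mid and slot_b below 0.015 m and z of single_2_mid in the frame of slot_b below 0.044 m and angle between single_2_mid's own z axis and vertical below 0.15 rad)) and horizontal distance between two_pole_mid and bay_two below 0.015 m and z of two_pole_mid in the frame of bay_two below 0.044 m and angle between each of two_pole_mid, contactor_1_mid's own z axis and vertical below 0.15 rad and horizontal distance between contactor_1_mid and bay_contactor below 0.015 m and z of contactor_1_mid in the frame of bay_contactor below 0.047 m and distance of each of three_pole_mid, low_relay_mid from where it was at the start of the episode below 0.02 m and linear speed of each of single_1, single_2, two_pole, contactor_1 below 0.02 m/s); the robot touches nothing.
It fails at once if the three-pole breaker is moved from its place by more than 40 mm (distance of three_pole_mid from where it was at the start of the episode above 0.04 m).
It fails at once if the low relay is moved from its place by more than 40 mm (distance of low_relay_mid from where it was at the start of the episode above 0.04 m).
It also fails if it takes over 112 s, if anything falls off the work surface, if the arm or the gripper's body presses on something with over 40 N, if the wrist force passes 120 N, or if a joint passes its speed limit or range.

ROBOT

A 6-joint arm with a two-finger parallel gripper is mounted at the origin on a cart in front of the work surface, level with it; the furniture and walls round the work are solid. World frame = base frame: x ahead of the robot, y to its left, z up, the work surface at z = 0. Lengths are in mm, angles in rad, forces in N, time in s.
With the tool pointing down it reaches from about 400 to 825 mm from the base axis. Payload 7 kg.
Tool frame: the origin (TCP) lies at the very end of the fingers, on their centre line; the grasp point (between the pads) lies 19 mm behind it; z points along the fingers, y is the line along which they close (so a half turn about z gives the same grasp; the last joint's range is limited). The gripper opens to 88 mm and grips with 3 to 60 N. Pads are 19 mm wide; open, the fingers measure 130 mm over their backs; the gripper's body (78 mm by 193 mm) begins 47 mm behind the grasp point.
Start: joints at [1.391, 0.359, 0.012, 0, -1.224, -0.288], TCP at [304.378, 602.453, 226.561] pointing down, gripper open.
Joint ranges: [-3.07, 3.07], [-1.43, 2.12], [-1.02, 1.25], [-3.03, 1.67], [-3.05, -0], [-3.03, 3.03]. Speed limits (rad/s): [2.39, 2.39, 3.01, 3.14, 3.14, 3.14].

INTERFACE

Orientations are given as [roll, pitch, yaw] about the fixed x, y, z axes, in that order (R = Rz(yaw) Ry(pitch) Rx(roll)).
In Python, from station import get_obs, cams, workorder gives the robot as it stands. The module is installed in compiled form; this text tells all that it offers.
- The arm moves only by the shell command python3 -m jog 'ROWS' [FORCE]. ROWS is text: rows parted by semicolons, each of 7 numbers parted by spaces: the turn, a rotation vector about the world's x, y, z in degrees, then the shift along the world's x, y, z in mm, then the opening, from 0 (shut) to 1 (fully open). A call has 1 to 20 rows; each row shifts and turns the commanded pose from where the row before left it; what a row does not reach is not made up. A row lasts 1/8 s, in which the tool goes at most 62.5 mm and 10.7 degrees, less where a joint would pass 70% of its speed; a pose out of reach is approached as far as the arm can. A call is refused whole if a number of a shift passes 62.5 or a number of a turn 10.7, either way. A call with a gripper value outside its range is refused whole. The fingers move at their own pace and stop on an object; FORCE is the grip in N (left out, the last holds). Time passes only in rows, so rows that do not move let the fingers close. It gives the time, the measured TCP pose, the force, the opening and the grip force at its end, in the units of the state.
- get_obs(): the state, without advancing time (a new reading comes with each control period).
- cams.grab_frame(name): name is "side" or "top"; returns a dict with "image" (480x640x3 uint8, blue, green, red), "range_z" (480x640 float32, mm along the optical axis (not along the pixel's ray), 0 where there is no reading), "fx", "fy", "cx", "cy" (pixels), "cam_to_world" (4x4, takes a point from camera to world coordinates). Camera axes: x right, y up, looking along -z (the intrinsics and any distortion apply to the point x, -y, -z); pixel columns grow to the right and rows downward; lengths in mm; the calibration is good to about 2 mm. A picture is of the moment at which its call begins.
- workorder.job_done(): hands the job in; it is judged then, once.
The state is a dict: "time_s": time; "q": joint angles; "joint_velocities": joint speeds; "tau": joint torques, N m; "ee_pos": TCP position; "tool_rot": TCP orientation; "force": force on the tool from outside, world axes, zero at the start; "moment": the same for the moment, N m; "finger_gap": finger opening in mm; "gripper_force": force on a finger pad.
Only numpy, scipy, OpenCV 4.12 (cv2) and the standard library are available. Lean on these libraries where they do the work, as an engineer would, in place of code of your own. Each camera call takes 0.05 s, during which the arm holds its last target. There are 200 camera calls.

## Working session

There is one attempt and no reset: what is moved stays moved. The work goes in short steps, Python scripts to look and compute and a shell command to move; the robot and the scene stay as the last step left them, time stands still between calls to the robot, and variables do not carry over. Pictures are saved under pics/ and viewed, at most 14 in all, crops included, and the job is handed in when it is done.

```bash
mkdir -p pics
python3 - <<'E'
from station import get_obs,cams
import cv2,numpy as np
for n in("top","side"):
    f=cams.grab_frame(n); cv2.imwrite(f"pics/{n}0.png",f["image"]); np.savez(f"{n}0.npz",**f)
    print(n,f["fx"],f["cx"],f["cy"],np.round(f["cam_to_world"],3).tolist(),[k for k in f])
o=get_obs();print(o["time_s"],o["ee_pos"],o["tool_rot"],o["finger_gap"])
E
```

```text
top 536.5662450679638 316.66793559400725 229.81615323309052 [[-0.082, 0.975, -0.205, 267.823], [-0.997, -0.08, 0.016, -103.466], [-0.0, 0.206, 0.979, 1353.64], [0.0, 0.0, 0.0, 1.0]] ['image', 'range_z', 'fx', 'fy', 'cx', 'cy', 'cam_to_world']
side 534.7763979660663 315.3301306104837 235.0770394218684 [[0.835, 0.19, -0.517, -264.96], [-0.55, 0.31, -0.775, -1333.744], [0.013, 0.931, 0.364, 639.546], [0.0, 0.0, 0.0, 1.0]] ['image', 'range_z', 'fx', 'fy', 'cx', 'cy', 'cam_to_world']
0.1 [304.18873191 602.08016971 225.71863081] [ 3.14009484e+00 -1.41971041e-04 -4.67857465e-01] 87.97569445437243
```

View pics/top0.png

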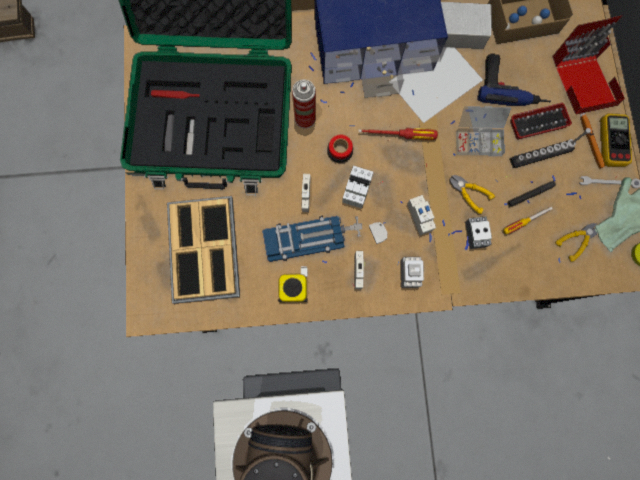

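View pics/side0.png

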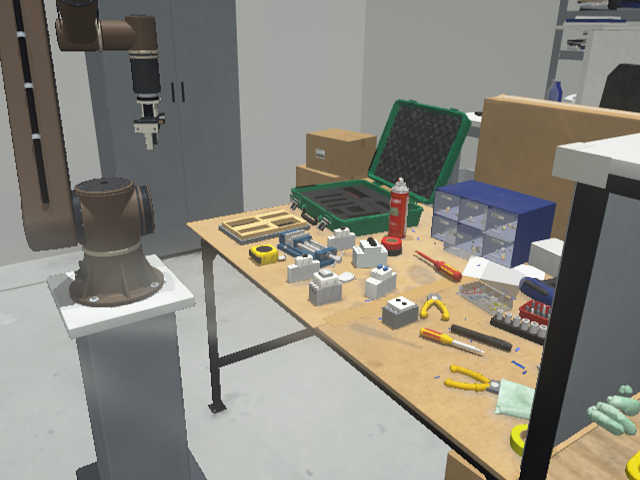

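The top view shows singles at (306,191) and (360,269), three-pole (357,187), two-pole (422,214), contactor (412,272), relay (479,232), and the tray around (203,248) with its 2x2 pockets. I'll measure these from the range image.

```bash
cat > h.py <<'E'
import numpy as np,cv2
def cloud(f):
    z=f["range_z"].astype(float); v,u=np.indices(z.shape)
    p=np.stack([(u-f["cx"])/f["fx"]*z,-(v-f["cy"])/f["fy"]*z,-z,np.ones_like(z)],-1)
    w=p@np.asarray(f["cam_to_world"]).T
    w[z<=0]=np.nan
    return w[...,:3]
def rays(f,px,h):
    px=np.asarray(px,float).reshape(-1,2); T=np.asarray(f["cam_to_world"])
    d=np.c_[(px[:,0]-f["cx"])/f["fx"],-(px[:,1]-f["cy"])/f["fy"],-np.ones(len(px))]@T[:3,:3].T
    return T[:3,3]+d*((h-T[2,3])/d[:,2])[:,None]
def rect(xy):
    (c,s,a)=cv2.minAreaRect(xy.astype(np.float32).reshape(-1,1,2))
    if s[0]<s[1]: s=s[::-1]; a+=90
    a=(a+90)%180-90
    return np.round([*c,*s,a],1)   # centre, long, short, angle of long axis from world x (deg)
E
python3 - <<'E'
from h import *
f=dict(np.load("top0.npz")); w=cloud(f); I=f["image"]
H=np.nan_to_num(w[...,2],nan=-1)
print("table z",np.median(w[300:312,330:400,2]))
for n,(u,v) in dict(s1=(306,191),three=(357,187),two=(422,214),relay=(479,232),cont=(412,272),s2=(360,269)).items():
    R=np.zeros(H.shape,bool);R[v-32:v+32,u-26:u+26]=1
    for lo,hi in((30,100),(54,71)):
        m=(R&(H>lo)&(H<hi)).astype(np.uint8)
        k,l,s,c=cv2.connectedComponentsWithStats(m)
        if k<2: continue
        i=1+np.argmin(np.hypot(*(c[1:]-[u,v]).T)+1e3*(s[1:,4]<15))
        q=w[l==i]; print(n,lo,rect(q[:,:2]),"z95",np.percentile(q[:,2],[50,98]).round(1),s[i,4])
# tray pockets: dark pixels
g=cv2.cvtColor(I,cv2.COLOR_BGR2GRAY); m=np.zeros_like(g); m[195:302,165:242]=(g[195:302,165:242]<70)
k,l,s,c=cv2.connectedComponentsWithStats(m)
for i in range(1,k):
    if s[i,4]>150:
        q=w[l==i]; v,u=np.nonzero(l==i)
        print("pocket",c[i].round(),s[i,4],rect(rays(f,np.c_[u,v],22)[:,:2]),"z",np.nanmedian(q[:,2]).round(1))
t=cv2.resize(I[195:305,160:245],None,fx=5,fy=5); t2=cv2.resize(I[160:300,290:500],None,fx=3.8,fy=3.8)
cv2.imwrite("pics/tray.png",t);cv2.imwrite("pics/parts.png",t2)
E
```

```text
table z nan
s1 30 [ 645.6 -105.    89.5   17.8   -7.2] z95 [55.9 76.7] 261
s1 54 [ 646.7 -105.6   47.8   17.5   -5.7] z95 [65.  69.7] 111
three 30 [ 650.3 -238.2   90.9   54.   -22.3] z95 [62.4 76.6] 764
three 54 [ 642.1 -234.4   53.1   32.9   66.5] z95 [65.6 70.3] 241
two 30 [ 563.7 -392.5   90.3   37.6   15.7] z95 [50.9 75.4] 598
two 54 [ 563.9 -392.8   46.4   36.6   15.2] z95 [65.2 70.4] 248
relay 30 [ 507.7 -530.5   74.2   46.3    2.2] z95 [47.7 56.8] 581
relay 54 [ 506.4 -520.9   11.7    8.9  -22.3] z95 [56.7 58.6] 13
cont 30 [ 420.  -349.4   72.4   46.3   -5. ] z95 [68.  82.1] 611
cont 54 [ 420.1 -349.4   49.4   46.1   -4.6] z95 [68.  70.7] 201
s2 30 [ 436.9 -220.6   89.3   18.1   -5.6] z95 [56.4 76. ] 312
s2 54 [ 437.3 -220.8   46.7   17.6   -5. ] z95 [65.4 70.5] 137
pocket [185. 226.] 467 [585.8 207.1 103.8  31.    1.3] z 12.0
pocket [215. 223.] 745 [586.8 130.9  86.7  57.2   1.4] z 11.8
pocket [218. 270.] 487 [465.6 128.5 104.3  30.3   1.4] z 11.7
pocket [188. 273.] 828 [464.  204.4 104.3  51.1   1.5] z 12.0
```

View pics/tray.png

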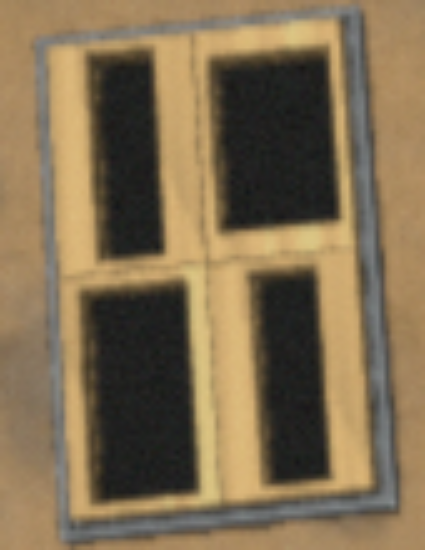

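View pics/parts.png

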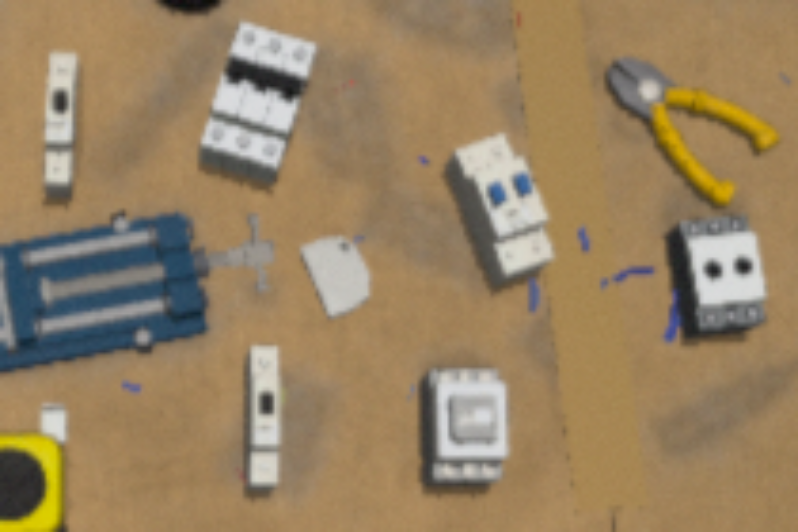

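Crops confirm the layout. Narrow pockets are top-left and bottom-right, the contactor bay is top-right, and the two-pole bay is bottom-left. The contactor with a head is at (412,272), and the relay at (479,232) is flat. First I'll go to single 1 at (646,-105), yaw about -6.5°.

```bash
python3 -m jog '0 0 1.1 19 -39 0 1;0 0 1.1 19 -39 0 1;0 0 1.1 19 -39 0 1;0 0 1.1 19 -39 0 1;0 0 1.1 19 -39 0 1;0 0 1.1 19 -39 0 1;0 0 1.1 19 -39 0 1;0 0 1.1 19 -39 0 1;0 0 1.1 19 -39 0 1;0 0 1.1 19 -39 0 1;0 0 1.1 19 -39 0 1;0 0 1.1 19 -39 0 1;0 0 1.1 19 -39 0 1;0 0 1.1 19 -39 0 1;0 0 1.1 19 -39 0 1;0 0 1.1 19 -39 0 1;0 0 1.1 19 -39 -40 1;0 0 1.1 19 -39 -40 0.7;0 0 0.5 0 -5 -20 0.5;0 0 0 0 0 0 0.5' 15
```

```text
time_s: 2.6
ee_pos: [644.8, -105.4, 124.0]
tool_rot: [3.141, 0.005, -0.115]
force: [1.2, 0.4, -0.4]
finger_gap: 63.3
gripper_force: 0.0
```

Run:
```python
from station import cams
import cv2
a=cams.grab_frame("top")["image"][130:260,240:380]; b=cams.grab_frame("side")["image"][180:300,270:410]
cv2.imwrite("pics/a1.png",cv2.hconcat([cv2.resize(a,(400,400)),cv2.resize(b,(400,400))]))
```

```text
(no output)
```

View pics/a1.png

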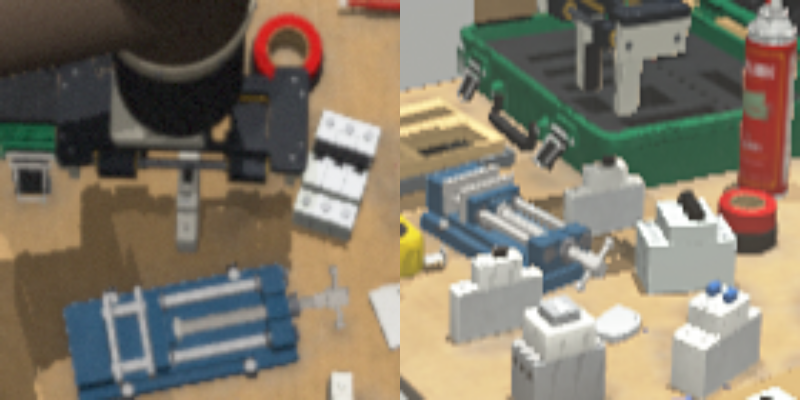

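The gripper is centred over single 1: in the left panel the fingers at (115,160) and (250,160) straddle the part at (185,200). I'll descend, grip and lift.

```bash
python3 -m jog '0 0 0 1 0 -30 0.4;0 0 0 0 0 -30 0.4;0 0 0 0 0 -20 0.4;0 0 0 0 0 -16 0.4;0 0 0 0 0 0 0.4;0 0 0 0 0 0 0;0 0 0 0 0 0 0;0 0 0 0 0 0 0;0 0 0 0 0 0 0;0 0 0 0 0 0 0;0 0 0 0 0 10 0;0 0 0 0 0 20 0;0 0 0 0 0 30 0;0 0 0 0 0 30 0;0 0 0 0 0 0 0' 20
```

```text
time_s: 4.58
ee_pos: [649.0, -104.6, 123.8]
tool_rot: [-3.141, -0.005, -0.113]
force: [-0.7, -0.2, -2.2]
finger_gap: 17.7
gripper_force: 20.0
```

```bash
python3 -m jog '0 0 0.8 -6 31 10 0;0 0 0.8 -6 31 0 0;0 0 0.8 -6 31 0 0;0 0 0.8 -6 31 0 0;0 0 0.8 -6 31 0 0;0 0 0.8 -6 31 0 0;0 0 0.8 -6 31 0 0;0 0 0.8 -6 31 0 0;0 0 0.8 -6 31 0 0;0 0 0.8 -6 32 0 0;0 0 0 0 0 0 0;0 0 0 0 0 -30 0;0 0 0 0 0 -10 0;0 0 0 0 0 0 0;0 0 0 0 0 0 0'
python3 - <<'E'
from station import cams,get_obs
import cv2
o=get_obs();print(o["ee_pos"],o["tool_rot"])
a=cams.grab_frame("top")["image"][180:310,150:290]; b=cams.grab_frame("side")["image"][130:270,190:330]
cv2.imwrite("pics/a2.png",cv2.hconcat([cv2.resize(a,(400,400)),cv2.resize(b,(400,400))]))
E
```

```text
time_s: 6.45
ee_pos: [588.0, 206.3, 91.3]
tool_rot: [-3.141, -0.001, 0.026]
force: [0.2, -0.4, -1.0]
finger_gap: 17.8
gripper_force: 20.0
[587.97606558 206.32138501  91.34188163] [-3.14134632e+00 -8.96092459e-04  2.58692579e-02]
```

View pics/a2.png

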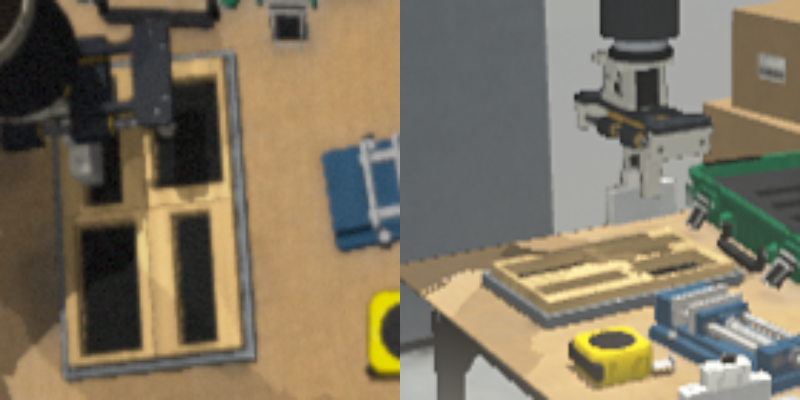

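The part hangs level over slot_a's pocket (left panel ~(85,165)). Lowering and releasing.

```bash
python3 -m jog '0 0 0 -1 1 -20 0;0 0 0 0 0 -15 0;0 0 0 0 0 -8 0;0 0 0 0 0 -5 0;0 0 0 0 0 -3 0;0 0 0 0 0 -1 0;0 0 0 0 0 0 0'
```

```text
time_s: 7.42
ee_pos: [586.5, 207.4, 41.4]
tool_rot: [3.142, -0.001, 0.027]
force: [-8.9, -0.7, 21.3]
finger_gap: 17.5
gripper_force: 20.0
```

```bash
python3 -m jog '0 0 0 0 0 2 0;0 0 0 0 0 0 0.2;0 0 0 0 0 0 0.35;0 0 0 0 0 0 0.4;0 0 0 0 0 0 0.4;0 0 0 0 0 30 0.4;0 0 0 0 0 40 0.4;0 0 0 0 0 40 0.4;0 0 0 10 -40 0 0.4;0 0 0 10 -40 0 0.4;0 0 0 0 -40 0 0.4;0 0 0 0 -40 0 0.4;0 0 0 0 0 0 0.4'
cat > look.py <<'E'
from station import cams,get_obs
from h import *
import sys
f=cams.grab_frame("top"); w=cloud(f); H=np.nan_to_num(w[...,2],nan=-1)
def at(x,y,lo,hi,r=60):
    m=((H>lo)&(H<hi)&(np.hypot(w[...,0]-x,w[...,1]-y)<r)).astype(np.uint8)
    k,l,s,c=cv2.connectedComponentsWithStats(m)
    if k<2: return None
    i=1+np.argmax(s[1:,4]); q=w[l==i]; return rect(q[:,:2]),np.percentile(q[:,2],[2,50,98]).round(1),s[i,4]
for a in sys.argv[1:]:
    x,y,lo,hi=map(float,a.split(",")); print(a,at(x,y,lo,hi,55))
o=get_obs();print(o["time_s"],o["ee_pos"].round(1),o["tool_rot"].round(3),o["finger_gap"])
E
python3 look.py 587,207,40,100 587,207,63,78
```

```text
time_s: 9.05
ee_pos: [606.0, 45.0, 150.4]
tool_rot: [3.141, 0.001, 0.023]
force: [0.8, 0.6, -0.5]
finger_gap: 35.2
gripper_force: 0.0
587,207,40,100 (array([585.6, 208.3,  90.6,  19.7,   1.7]), array([42. , 60.2, 85.9]), np.int32(346))
587,207,63,78 (array([585.7, 208.4,  46.6,  19. ,   1.8]), array([64.5, 73.8, 77.5]), np.int32(113))
9.1 [606.3  46.2 150.5] [3.142 0.    0.024] 35.56298844650005
```

Single 1 stands in slot_a (shoulder top at 74 mm, centred). Next is single 2.

```bash
python3 -m jog '0 0 -0.8 -21 -33 0 0.5;0 0 -0.8 -21 -33 0 0.5;0 0 -0.8 -21 -33 0 0.5;0 0 -0.8 -21 -33 0 0.5;0 0 -0.8 -21 -33 0 0.5;0 0 -0.8 -21 -33 0 0.5;0 0 -0.8 -21 -33 0 0.5;0 0 -0.8 -22 -35 -20 0.5;0 0 0 0 0 -20 0.5;0 0 0 0 0 0 0.5;0 0 0 0 0 0 0.5'
```

```text
time_s: 10.48
ee_pos: [438.3, -218.1, 111.2]
tool_rot: [3.141, -0.001, -0.084]
force: [-0.0, 0.6, 1.2]
finger_gap: 44.0
gripper_force: 0.0
```

```bash
python3 -m jog '0 0 -0.5 -1 -2.5 -30 0.4;0 0 0 0 0 -30 0.4;0 0 0 0 0 -15 0.4;0 0 0 0 0 -4 0.4;0 0 0 0 0 0 0.4;0 0 0 0 0 0 0;0 0 0 0 0 0 0;0 0 0 0 0 0 0;0 0 0 0 0 0 0;0 0 0 0 0 0 0;0 0 0 0 0 10 0;0 0 0 0 0 20 0;0 0 0 0 0 30 0;0 0 0 0 0 30 0;0 0 0 0 0 0 0;0 0 0 0 0 0 0' 20; python3 -m jog '0 0 0.65 3 35 0 0;0 0 0.65 3 35 0 0;0 0 0.65 3 35 0 0;0 0 0.65 3 35 0 0;0 0 0.65 3 35 0 0;0 0 0.65 3 35 0 0;0 0 0.65 3 35 0 0;0 0 0.65 3 35 0 0;0 0 0.65 3 35 0 0;0 0 0.65 3 33 0 0;0 0 0 0 0 -30 0;0 0 0 0 0 0 0;0 0 0 0 0 0 0'
```

```text
time_s: 12.48
ee_pos: [435.8, -220.9, 121.4]
tool_rot: [-3.141, 0.0, -0.095]
force: [1.2, -0.3, -1.5]
finger_gap: 17.6
gripper_force: 20.0
time_s: 14.1
ee_pos: [466.3, 126.5, 91.6]
tool_rot: [3.141, 0.001, 0.019]
force: [-0.3, -0.5, -0.8]
finger_gap: 17.7
gripper_force: 20.0
```

```bash
python3 -m jog '0 0 0.3 -0.5 2.5 -20 0;0 0 0 0 0 -15 0;0 0 0 0 0 -8 0;0 0 0 0 0 -4 0;0 0 0 0 0 -2 0;0 0 0 0 0 0 0'
```

```text
time_s: 14.85
ee_pos: [466.1, 129.5, 42.8]
tool_rot: [-3.141, -0.0, 0.024]
force: [0.3, 1.2, -0.7]
finger_gap: 17.7
gripper_force: 20.0
```

```bash
python3 -m jog '0 0 0 0 0 -1 0;0 0 0 0 0 0 0;0 0 0 0 0 0 0.2;0 0 0 0 0 0 0.35;0 0 0 0 0 0 0.4;0 0 0 0 0 0 0.4;0 0 0 0 0 30 0.4;0 0 0 0 0 40 0.4;0 0 0 0 0 40 0.4;0 0 0 0 -40 0 0.4;0 0 0 0 -40 0 0.6;0 0 0 0 -40 0 0.8;0 0 0 0 -40 0 0.9;0 0 0 0 -40 0 1;0 0 0 0 0 0 1' ; python3 look.py 466,129,40,100 466,129,63,78 420,-349,30,100 420,-349,54,71
```

```text
time_s: 16.73
ee_pos: [465.4, -72.5, 151.3]
tool_rot: [3.141, 0.001, 0.021]
force: [-0.3, 0.6, -0.4]
finger_gap: 79.1
gripper_force: 0.0
466,129,40,100 (array([436.2, 129. ,  30. ,  18.7,   3.9]), array([44.7, 56.2, 73.3]), np.int32(96))
466,129,63,78 (array([444.3, 125.5,   8.2,   1.6, -78.8]), array([65.1, 70.2, 73.1]), np.int32(6))
420,-349,30,100 (array([ 419.7, -349.7,   71.6,   46.7,   -4.3]), array([33.4, 67.8, 81.6]), np.int32(610))
420,-349,54,71 (array([ 421.9, -350.1,   53. ,   46.5,   -4.9]), array([58.5, 67.8, 70.7]), np.int32(197))
16.775 [465.6 -71.5 151.4] [-3.142  0.     0.022] 83.37299662873326
```

```bash
python3 -m jog '0 0 -0.75 -5.7 -34.7 0 1;0 0 -0.75 -5.7 -34.7 0 1;0 0 -0.75 -5.7 -34.7 0 1;0 0 -0.75 -5.7 -34.7 0 1;0 0 -0.75 -5.7 -34.7 0 1;0 0 -0.75 -5.7 -34.7 0 1;0 0 -0.75 -5.7 -34.7 0 1;0 0 -0.75 -5.7 -34.7 -20 1;0 0 0 0 0 -20 0.9;0 0 0 0 0 0 0.85;0 0 0 0 0 0 0.85'; python3 look.py 466,129,40,100 466,129,63,78
```

```text
time_s: 18.15
ee_pos: [421.1, -347.7, 112.2]
tool_rot: [3.141, -0.0, -0.079]
force: [0.5, -0.2, 0.7]
finger_gap: 74.7
gripper_force: 0.0
466,129,40,100 (array([466.8, 130. ,  90.7,  19.4,   1.3]), array([42. , 61. , 85.5]), np.int32(343))
466,129,63,78 (array([466.5, 130.2,  46. ,  18.7,   1.7]), array([64.1, 74.3, 77.7]), np.int32(114))
18.2 [ 421.2 -347.8  112.5] [ 3.141e+00 -1.000e-03 -7.900e-02] 74.64169475392785
```

```bash
python3 -m jog '0 0 -0.3 -1 -2 -30 0.85;0 0 0 0 0 -30 0.85;0 0 0 0 0 -14 0.85;0 0 0 0 0 -4 0.85;0 0 0 0 0 0 0.85;0 0 0 0 0 0 0;0 0 0 0 0 0 0;0 0 0 0 0 0 0;0 0 0 0 0 0 0;0 0 0 0 0 0 0;0 0 0 0 0 10 0;0 0 0 0 0 20 0;0 0 0 0 0 30 0;0 0 0 0 0 30 0;0 0 0 0 0 30 0;0 0 0 0 0 0 0' 30; python3 -m jog '0 0 0.4 10 30 0 0;0 0 0.4 10 30 0 0;0 0 0.4 10 30 0 0;0 0 0.4 10 30 0 0;0 0 0.4 10 30 0 0;0 0 0.4 10 30 0 0;0 0 0.4 10 30 0 0;0 0 0.4 10 30 0 0;0 0 0.4 10 30 0 0;0 0 0.4 10 30 0 0;0 0 0.4 10 30 0 0;0 0 0.4 10 30 0 0;0 0 0.4 10 30 0 0;0 0 0.4 10 30 0 0;0 0 0.4 10 30 0 0;0 0 0.4 17 30 0 0;0 0 0 0 0 -30 0;0 0 0 0 0 -30 0;0 0 0 0 0 0 0;0 0 0 0 0 0 0'
```

```text
time_s: 20.2
ee_pos: [420.4, -350.6, 156.1]
tool_rot: [3.14, -0.004, -0.085]
force: [0.4, -0.5, -2.9]
finger_gap: 44.9
gripper_force: 30.0
time_s: 22.7
ee_pos: [586.6, 129.8, 94.0]
tool_rot: [3.141, -0.0, 0.026]
force: [0.6, 0.2, -2.2]
finger_gap: 45.1
gripper_force: 30.0
```

```bash
python3 -m jog '0 0 0 1 1.5 -20 0;0 0 0 0 0 -15 0;0 0 0 0 0 -8 0;0 0 0 0 0 -4 0;0 0 0 0 0 -2 0;0 0 0 0 0 0 0;0 0 0 0 0 0 0'
```

```text
time_s: 23.58
ee_pos: [587.5, 131.5, 44.9]
tool_rot: [-3.141, -0.001, 0.026]
force: [-0.1, -0.4, -2.5]
finger_gap: 45.0
gripper_force: 30.0
```

Now release, rise and head toward the two-pole breaker at (564,-392), yaw about 15.5°.

```bash
python3 -m jog '0 0 0 0 0 -1.5 0;0 0 0 0 0 0 0;0 0 0 0 0 0 0.55;0 0 0 0 0 0 0.65;0 0 0 0 0 0 0.65;0 0 0 0 0 30 0.65;0 0 0 0 0 40 0.65;0 0 0 0 0 40 0.65;0 0 1 -1 -35 0 0.65;0 0 1 -1 -35 0 0.65;0 0 1 -1 -35 0 0.75;0 0 1 -1 -35 0 0.75;0 0 1 -1 -35 0 0.75;0 0 1 -1 -35 0 0.75;0 0 1 -2 -35 0 0.75;0 0 1 -2 -35 0 0.75;0 0 1 -2 -35 0 0.75;0 0 1 -2 -35 0 0.75;0 0 1 -2 -35 0 0.75;0 0 1 -2 -35 0 0.75'; python3 -m jog '0 0 1 -3 -35 0 0.75;0 0 1 -3 -35 0 0.75;0 0 0.3 -1 -33 -20 0.75;0 0 0 0 0 -20 0.75;0 0 0 0 0 0 0.75;0 0 0 0 0 0 0.75'; python3 look.py 587,131,40,100 587,131,63,80
```

```text
time_s: 26.08
ee_pos: [569.1, -289.8, 153.0]
tool_rot: [-3.142, 0.0, 0.236]
force: [0.0, -0.6, 0.5]
finger_gap: 65.7
gripper_force: 0.0
time_s: 26.82
ee_pos: [562.7, -391.6, 113.8]
tool_rot: [3.141, -0.0, 0.276]
force: [-0.3, -0.5, 0.6]
finger_gap: 66.0
gripper_force: 0.0
587,131,40,100 (array([588.8, 131.6,  72.8,  46.3,   2.4]), array([43. , 78.2, 92.2]), np.int32(592))
587,131,63,80 (array([587.9, 131.2,  50. ,  45.3,   3. ]), array([64.7, 76.9, 79.7]), np.int32(125))
26.875 [ 563.  -391.6  114.2] [ 3.14e+00 -1.00e-03  2.76e-01] 65.61390400637474
```

```bash
python3 -m jog '0 0 0 1 -1 -30 0.7;0 0 0 0 0 -30 0.7;0 0 0 0 0 -16 0.7;0 0 0 0 0 -4 0.7;0 0 0 0 0 0 0.7;0 0 0 0 0 0 0;0 0 0 0 0 0 0;0 0 0 0 0 0 0;0 0 0 0 0 0 0;0 0 0 0 0 0 0;0 0 0 0 0 10 0;0 0 0 0 0 20 0;0 0 0 0 0 30 0;0 0 0 0 0 40 0;0 0 0 0 0 40 0;0 0 0 0 0 0 0' 25; python3 -m jog '0 0 -0.72 -5 30 0 0;0 0 -0.72 -5 30 0 0;0 0 -0.72 -5 30 0 0;0 0 -0.72 -5 30 0 0;0 0 -0.72 -5 30 0 0;0 0 -0.72 -5 30 0 0;0 0 -0.72 -5 30 0 0;0 0 -0.72 -5 30 0 0;0 0 -0.72 -5 30 0 0;0 0 -0.72 -5 30 0 0;0 0 -0.72 -5 30 0 0;0 0 -0.72 -5 30 0 0;0 0 -0.72 -5 30 0 0;0 0 -0.72 -5 30 0 0;0 0 -0.72 -5 30 0 0;0 0 -0.72 -5 30 0 0;0 0 -0.72 -5 30 0 0;0 0 -0.72 -5 30 0 0;0 0 -0.72 -5 30 0 0;0 0 -0.72 -5 27 0 0'; python3 -m jog '0 0 0 0 0 0 0;0 0 0 0 0 0 0'
```

```text
time_s: 28.88
ee_pos: [565.0, -393.5, 177.6]
tool_rot: [3.137, -0.005, 0.276]
force: [2.1, 0.1, -1.2]
finger_gap: 35.4
gripper_force: 24.9
time_s: 31.38
ee_pos: [462.4, 205.0, 172.4]
tool_rot: [3.141, 0.001, 0.024]
force: [0.0, -0.3, -2.0]
finger_gap: 35.0
gripper_force: 24.9
time_s: 31.62
ee_pos: [462.7, 203.8, 172.5]
tool_rot: [3.141, 0.001, 0.025]
force: [-0.3, -0.6, -2.2]
finger_gap: 35.5
gripper_force: 24.9
```

```bash
python3 -m jog '0 0 0 2 1 -30 0;0 0 0 0 0 -35 0;0 0 0 0 0 -30 0;0 0 0 0 0 -15 0;0 0 0 0 0 -10 0;0 0 0 0 0 -5 0;0 0 0 0 0 -3 0;0 0 0 0 0 0 0;0 0 0 0 0 0 0'
```

```text
time_s: 32.75
ee_pos: [465.5, 205.6, 45.5]
tool_rot: [-3.141, -0.001, 0.024]
force: [-0.9, -0.4, -1.4]
finger_gap: 35.3
gripper_force: 24.9
```

```bash
python3 -m jog '0 0 0 0 0 -2 0;0 0 0 0 0 0 0;0 0 0 0 0 0 0.45;0 0 0 0 0 0 0.53;0 0 0 0 0 0 0.53;0 0 0 0 0 30 0.53;0 0 0 0 0 40 0.53;0 0 0 0 0 40 0.53;0 0 0 0 0 20 0.53;0 0 0 0 -40 0 0.53;0 0 0 0 -40 0 0.53;0 0 0 0 -40 0 0.53;0 0 0 0 -40 0 0.53;0 0 0 0 -40 0 0.53;0 0 0 0 -40 0 0.53;0 0 0 0 -40 0 0.53;0 0 0 0 -40 0 0.53;0 0 0 0 -40 0 0.53;0 0 0 0 0 0 0.53;0 0 0 0 0 0 0.53'; python3 look.py 465,205,40,100 465,205,63,78 587,131,63,80 586,207,63,78 466,129,63,78 650,-238,30,100 507,-530,30,100
python3 - <<'E'
from station import cams
import cv2
cv2.imwrite("pics/end.png",cams.grab_frame("top")["image"][150:330,140:400])
E
```

```text
time_s: 35.25
ee_pos: [465.1, -154.6, 172.9]
tool_rot: [-3.141, 0.0, 0.023]
force: [0.4, -0.1, 0.1]
finger_gap: 46.1
gripper_force: 0.0
465,205,40,100 (array([450.3, 214.8,  59.9,  17.5,  -0.5]), array([52.9, 74.6, 86.3]), np.int32(145))
465,205,63,78 (array([457.3, 214.8,  29.7,  16.1,  -3.5]), array([69.7, 75.2, 77.9]), np.int32(65))
587,131,63,80 None
586,207,63,78 None
466,129,63,78 None
650,-238,30,100 (array([ 684.9, -258.5,   58.4,   31. ,   39.9]), array([42.3, 49.2, 68.9]), np.int32(127))
507,-530,30,100 (array([ 507.3, -530.9,   73.5,   47.5,    2.8]), array([32.6, 48.5, 56.1]), np.int32(579))
35.3 [ 465.2 -154.3  173. ] [-3.141  0.     0.024] 46.47747580003748
```

View pics/end.png

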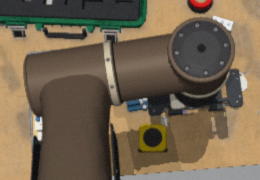

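The arm's elbow hides the tray, so I'll move further right, which gave a clear view before.

```bash
python3 -m jog '0 0 0 -5 -30 0 0.53;0 0 0 -5 -30 0 0.53;0 0 0 -5 -30 0 0.53;0 0 0 -5 -30 0 0.53;0 0 0 -5 -30 0 0.53;0 0 0 -5 -30 0 0.53;0 0 0 -5 -30 0 0.53;0 0 0 0 0 0 0.53;0 0 0 0 0 0 0.53'; python3 look.py 465,205,40,100 465,205,63,78 587,131,63,80 586,207,63,78 466,129,63,78 650,-238,30,100 507,-530,30,100
python3 - <<'E'
from station import cams
import cv2
cv2.imwrite("pics/end2.png",cv2.resize(cams.grab_frame("top")["image"][150:330,140:400],None,fx=2,fy=2))
E
```

```text
time_s: 36.48
ee_pos: [430.5, -363.8, 173.0]
tool_rot: [-3.141, 0.0, 0.025]
force: [0.1, -0.7, -0.3]
finger_gap: 46.4
gripper_force: 0.0
465,205,40,100 (array([465.9, 205.2,  91. ,  36.9,   0.9]), array([42.9, 61.2, 85.4]), np.int32(635))
465,205,63,78 (array([466.8, 205.4,  48.5,  35.9,   2.2]), array([65.1, 74.8, 77.9]), np.int32(218))
587,131,63,80 (array([588.9, 131.6,  52.1,  45.5,   1.3]), array([64.3, 78.1, 79.9]), np.int32(173))
586,207,63,78 (array([585.8, 207.7,  46.6,  18.7,   1.2]), array([63.9, 74.1, 77.6]), np.int32(111))
466,129,63,78 (array([466.8, 130.2,  46.2,  18.1,   1.4]), array([65.9, 74.1, 77.8]), np.int32(111))
650,-238,30,100 None
507,-530,30,100 None
36.525 [ 430.6 -363.6  173.1] [-3.141 -0.     0.025] 46.25382009082128
```

View pics/end2.png

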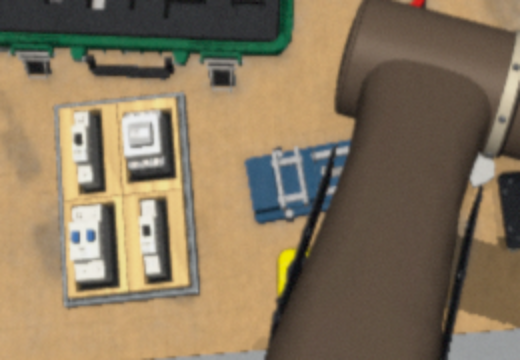

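All four parts stand in their pockets at (85,150), (145,145), (93,245) and (152,240), centred and seated. The relay was last measured unmoved, and the three-pole was never near the fingers. Handing in.

```bash
python3 -c "
from station import workorder; print(workorder.job_done())"
```

```text
the job is handed in; nothing more can be done
None
```

I handed the job in at about 37 s with all four kit parts standing in their pockets, measured within about 2 mm of centre and seated on the floors; the relay had not moved when last measured, and the three-pole breaker was never touched but was hidden by the arm at the final check, and the station returned no verdict.

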